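Check a ski scraper's edge on the lamp stand

ROBOT

A 7-joint arm with a two-finger parallel gripper is mounted at the origin on the work surface. World frame = base frame: x ahead of the robot, y to its left, z up, the work surface at z = 0. Lengths are in m, angles in rad, forces in N, time in s.
With the tool pointing down it reaches from about 0.425 to 0.875 m from the base axis. Payload 8.4 kg.
Tool frame: the origin (TCP) lies midway between the tips of the shut fingers; the grasp point (between the pads) lies 19 mm behind it (r.grip_depth is the distance from the TCP to the grasp point, in m); z points along the fingers, y is the direction in which the jaws open and shut (so a half turn about z gives the same grasp; the last joint's range is limited). The gripper opens to 85 mm and grips with 20 to 120 N. Pads are 22 mm wide; open, the fingers measure 114 mm over their backs; the gripper's body (76 mm by 85 mm) begins 54 mm behind the grasp point. The pads swing forward as they close: fully open they stand 13 mm farther back than shut.
Start: joints at [-1.281, 0.333, 0.04, 1.465, -0.013, 1.343, -0.059], TCP at [0.246, 0.601, 0.205] pointing down, gripper open.
Joint ranges: [-2.58, 2.58], [-0.38, 2.09], [-1.3, 1.39], [0.25, 2.4], [-1.5, 4.64], [0.08, 2.09], [-2.65, 2.65]. Speed limits (rad/s): [2.22, 2.22, 2.79, 2.79, 3.14, 3.14, 3.14].

INTERFACE

Orientations are given as a rotation vector (axis times angle).
In Python, from cell import r, viewer gives the robot as it stands.
- The arm moves only by the shell command python3 -m inch 'ROWS' [OPENING]. ROWS is JSON, a list of rows, each a list of 2 entries, a list of its own where there are three numbers: the shift along the tool's x, y, z in m, then the turn, a rotation vector about the tool's x, y, z in rad. In form: [[[dx, dy, dz], [wx, wy, wz]], ...]. A call has exactly 8 rows; each row shifts and turns the commanded pose from where the row before left it, along the tool's axes as they then stand; what a row does not reach is not made up. A row lasts 1/10 s, in which the tool goes at most 50 mm and 8.59 degrees, less where a joint would pass 70% of its speed; a pose out of reach is approached as far as the arm can. A call with a gripper value outside its range is refused whole. OPENING is the finger opening in m, from 0 to 0.0854, set as the call begins (- or left out, the last holds). The fingers move at their own pace and stop on an object; the grip force is fixed at half the most. Time passes only in rows, so rows that do not move let the fingers close, or fill a call up. It gives the time, the measured TCP pose, the force and the opening at its end, in the units of the state.
- r.sense(): the state, without advancing time (a new reading comes with each control period).
- viewer.camera(name): name is "side" or "top" or "wrist"; returns a dict with "frame" (420x560x3 uint8, blue, green, red), "vertical_fov" (degrees; the focal length in pixels is half the picture's height over the tangent of half this angle, whatever the lens; pixels are square), "cx", "cy" (the principal point, pixels), "k1" (the pictures are not rectified: a ray, as slopes to the right and down, at radius r is drawn at 1 + k1 r^2 times it, then the intrinsics apply), "R" (3x3) and "t" (3): a world point X has camera coordinates R X + t; the wrist camera has in their place "tool_from_camera" (4x4, takes a point from camera to tool coordinates, whose origin is the TCP and whose axes are the flange's). Camera axes: x right, y down, z forward; pixel columns grow to the right and rows downward; lengths in m; the calibration is good to about 2 mm. A picture is of the moment at which its call begins: read the wrist's pose just before it. There is no depth.
- r.finish_job(): hands the job in, once; it reports no verdict.
Trained networks look in a picture, given as the dict that the camera call returned (one of the last four; its "shot" number tells which), for a name from the list of things; names that differ only in an ending like _2 or _b are one class to them, and where a whole thing is asked for, a point or a joint stands for the part that bears it (a point fixed in the world has none). Each returns a list of dicts, best first, with "p" (0 to 1); they miss things now and then, are a little off and sometimes report something else, mostly with a low value. They report only what shows in the picture. A call takes as long as a camera call. They do not tell look-alikes from the thing itself.
- viewer.silhouettes(name, picture): "mask" (420x560 bool, what is visible of it) and "box" ([left, top, right, bottom] in pixels, round what is visible of it).
The state is a dict: "t": time; "qpos": joint angles; "dq": joint speeds; "joint_efforts": joint torques, N m; "tcp_pos": TCP position; "eef_rot": TCP orientation; "contact_force": force on the tool from outside, world axes, zero at the start; "ft_torque": the same for the moment, N m; "width": finger opening in m.
Only numpy, scipy, OpenCV 4.12 (cv2) and the standard library are available. Lean on these libraries where they do the work, as an engineer would, in place of code of your own. Each camera call takes 0.05 s, during which the arm holds its last target. There are 200 camera calls.

TASK

Take the long ski scraper from its easel by its black grip, lift it to the inspection stand and hold its bare lower edge on the sprung ledge under the lamp for two seconds: pressed down only lightly (5 to 10 N), square to the ledge, centred between the two white marks and leaning towards the robot just as it leaned on the easel. The last user left the ledge at some unknown height, so feel for it, never pushing hard on it. Then set the scraper gently back on its own easel as it stood, and leave the other scraper, the brush, the tin and the wax block alone.

Things in the scene. Friction and masses are not known exactly. Their poses are not given: they have to be found in the camera images.
- long_scraper: Long ski scraper, loose: rectangular steel blade 160 mm long, 5 mm thick, a black grip strip along its top; 105 mm high in all, about 0.3 kg. Origin: middle of the bare lower (working) edge. Axes: z up the blade, y along its length, x normal to the blade. It starts on its easel, its top leaning towards the robot, z axis 30 degrees from vertical.
- long_scraper_grip (a point): Centre of the long scraper's grip strip (110 mm long, 32 mm high, 14 mm thick): 89 mm up the blade from the lower edge, 16 mm below the top. Grasp here across the 14 mm thickness, fingers pointing down along the blade. Same axes.
- short_scraper: The other scraper, loose, to be left alone: steel blade 100 mm long with rounded shoulders and a 70 mm grip strip, same height; stands on the other easel. Same axes and origin as the long scraper.
- easel_long: Wooden easel (fixed) of the long scraper, base 115 by 150 mm. Seat, low front lip and back rest lean 30 degrees, top towards easel -x (the robot's side). Origin: underside, below the middle of the scraper's lower edge; z up, y along the scraper, x away from the robot. Back rest reaches 50 mm up the blade, its face 2.5 mm behind the blade's middle plane.
- easel_long_seat (a point): Middle of that easel's seat, 40 mm above the bench: here the origin of the scraper belongs (its z leaning 30 degrees to easel -x). The lip's inner face is 15 mm in front of the blade's middle plane and rises 8 mm above the seat; the seat slopes down to the back rest. Axes as the easel.
- easel_short: The like easel (fixed) on which the short scraper stands; same axes.
- stand: Inspection stand (fixed): base 130 by 270 mm, two posts 16 mm thick at x = 50, y = -118 and 118 mm, a lamp across the top, and between the posts a flat level dark steel ledge. Origin: underside of the base, below the middle of the ledge; z up, y along the ledge, x away from the robot. At the viewing pose the scraper's edge lies along the ledge, its top leaning 30 degrees to stand -x.
- ledge_mid_setting (a point): Middle of the ledge's top if it were at its middle setting, 160 mm up. The true top is 145 to 175 mm above the bench, set by hand, not measured. The ledge is 30 mm deep (x), 210 mm long (y), 12 mm thick, on springs (sinks 1 mm for 1.5 N). Two white marks across it, 160 mm apart, show where the blade's ends go. Axes as the stand.
- stand_lamp (a point): Middle of the stand's white tube lamp, 338 mm up. With its metal hood it spans 324 to 361 mm above the bench and x = 18 to 67 mm of the stand, 270 mm long: an upright tool does not fit under it, a tool leaning with the blade does. Axes as the stand.
- brush: Bystander: wooden ski brush 75 by 130 mm, 54 mm high. Origin: centre of underside.
- wax_tin: Bystander: round closed tin, 84 mm across, 75 mm high. Origin: centre of underside.
- wax_block: Bystander: block of wax 60 by 120 by 30 mm. Origin: centre of underside.
There are look-alikes about, which are no part of the job. Leave any blue or turquoise look-alike of the long_scraper alone. Leave any pink or red look-alike of the easel_long alone.

How it is judged:
On the way:
1. long scraper held, edge pressing the ledge with 3 to 14 N, centred within 12 mm, square within 6 degrees, leaning 22 to 38 degrees to stand -x, still for 1.5 s (contact force between long_scraper and stand between 3 and 14 N and contact force between the fingers and long_scraper above 2 N and x of long_scraper in the frame of stand between -0.012 and 0.012 m and y of long_scraper in the frame of stand between -0.012 and 0.012 m and z of long_scraper in the frame of stand between 0.125 and 0.185 m and angle between the y axis of long_scraper and the y axis of stand, either way round below 0.10472 rad and angle between long_scraper's own z axis and vertical between 0.383972 and 0.663225 rad and x of long_scraper_grip in the frame of stand below -0.02 m and linear speed of long_scraper below 0.03 m/s), for 1.5 s.
At the end, for the whole second after the job is handed in: The long scraper stands released and at rest on its own easel as at the start: lower edge on the seat (within 8 mm across, 25 mm along, 6 mm in height), leaning 30 degrees within 6, square within 5 degrees; the other scraper, brush, tin and wax block within 20 mm of where they were (x of long_scraper in the frame of easel_long between -0.008 and 0.01 m and y of long_scraper in the frame of easel_long between -0.025 and 0.025 m and z of long_scraper in the frame of easel_long between 0.034 and 0.047 m and angle between long_scraper's own z axis and vertical between 0.418879 and 0.628319 rad and angle between the y axis of long_scraper and the y axis of easel_long, either way round below 0.0872665 rad and x of long_scraper_grip in the frame of easel_long below -0.02 m and linear speed of long_scraper below 0.02 m/s and contact force between the fingers and long_scraper below 0.1 N and distance of each of short_scraper, brush, wax_tin, wax_block from where it was at the start of the episode below 0.02 m); the robot touches nothing.
It fails at once if the ledge or stand is pushed with the scraper harder than 25 N (contact force between long_scraper and stand above 25 N).
It fails at once if the scraper is dropped or banged on its easel: faster than 0.45 m/s within 40 mm of the seat, or over 80 N (contact force between long_scraper and easel_long above 80 N or (distance between long_scraper and easel_long_seat below 0.04 m and linear speed of long_scraper above 0.45 m/s)).
It fails at once if another object (short scraper, brush, tin or wax block) is disturbed by more than 20 mm (distance of any of short_scraper, brush, wax_tin, wax_block from where it was at the start of the episode above 0.02 m).
It also fails if it takes over 67 s, if anything falls off the work surface, if the arm or the gripper's body presses on something with over 40 N, if the wrist force passes 120 N, or if a joint passes its speed limit or range.

## Working session

There is one attempt and no reset: what is moved stays moved. The work goes in short steps, Python scripts to look and compute and a shell command to move; the robot and the scene stay as the last step left them, time stands still between calls to the robot, and variables do not carry over. Pictures are saved under pics/ and viewed, about 8 in all and at most 12, crops included, and the job is handed in when it is done.

```bash
mkdir -p pics; ls; cat > h.py <<'E'
import numpy as np, cv2
from scipy.spatial.transform import Rotation as Ro
from cell import r, viewer
def snap(n,f):
    d=viewer.camera(n); cv2.imwrite(f'pics/{f}.png',d['frame']); return d
def cam(d):
    f=d['frame'].shape[0]/2/np.tan(np.radians(d['vertical_fov'])/2)
    return f
def proj(d,X,Rm=None,t=None):
    Rm=np.array(d['R']) if Rm is None else Rm; t=np.array(d['t']) if t is None else t
    c=np.atleast_2d(X)@Rm.T+t; s=c[:,:2]/c[:,2:]; k=1+d['k1']*(s**2).sum(1,keepdims=True)
    return s*k*cam(d)+[d['cx'],d['cy']]
def ray(d,px):
    s0=(np.atleast_2d(px)-[d['cx'],d['cy']])/cam(d); s=s0.copy()
    for _ in range(20): s=s0/(1+d['k1']*(s**2).sum(1,keepdims=True))
    v=np.c_[s,np.ones(len(s))]; R=np.array(d['R']); return -R.T@np.array(d['t']), v@R
def onz(d,px,z):
    o,v=ray(d,px); return o+v*((z-o[2])/v[:,2:])
E
python3 - <<'E'
from h import *
a=snap('side','s0');b=snap('top','t0')
import pickle
pickle.dump((a,b),open('st.pkl','wb'))
for n,d in(('side',a),('top',b)):
    print(n,{k:(np.round(v,3).tolist()) for k,v in d.items() if k not in('frame',)})
    for o in ['long_scraper','short_scraper','easel_long','easel_short','stand','brush','wax_tin','wax_block']:
        for x in viewer.silhouettes(o,d): print(n,o,round(x['p'],2),np.round(x['box']).tolist())
print(r.sense())
cv2.imwrite('pics/st0.png',cv2.resize(np.hstack([a['frame'],b['frame']]),(800,300)))
E
```

```text
pics
side {'vertical_fov': 45.125, 'cx': 282.14, 'cy': 208.372, 'k1': -0.098, 'R': [[0.917, -0.398, 0.005], [-0.276, -0.644, -0.713], [0.287, 0.653, -0.701]], 't': [-0.569, 0.249, 1.364], 'shot': 1}
side long_scraper 0.9 [319.0, 356.0, 379.0, 420.0]
side long_scraper 0.82 [227.0, 356.0, 296.0, 406.0]
side long_scraper 0.78 [292.0, 286.0, 340.0, 332.0]
side long_scraper 0.25 [216.0, 157.0, 268.0, 199.0]
side easel_long 0.96 [195.0, 270.0, 264.0, 332.0]
side easel_long 0.73 [280.0, 284.0, 353.0, 352.0]
side easel_long 0.63 [351.0, 273.0, 420.0, 335.0]
side easel_short 0.65 [217.0, 157.0, 264.0, 200.0]
side stand 0.71 [258.0, 99.0, 340.0, 263.0]
side brush 0.91 [292.0, 163.0, 321.0, 198.0]
side wax_tin 0.91 [335.0, 235.0, 368.0, 268.0]
side wax_block 0.59 [210.0, 224.0, 242.0, 260.0]
top {'vertical_fov': 51.546, 'cx': 283.923, 'cy': 217.59, 'k1': -0.009, 'R': [[-0.026, -1.0, -0.005], [-0.997, 0.026, -0.07], [0.071, 0.003, -0.998]], 't': [-0.098, 0.588, 1.598], 'shot': 2}
top long_scraper 0.77 [377.0, 199.0, 417.0, 242.0]
top long_scraper 0.6 [321.0, 207.0, 369.0, 236.0]
top long_scraper
[... 487 characters left out ...]
 [231.0, 245.0, 265.0, 264.0]
{'t': 0.9, 'qpos': array([-1.28118478,  0.33316249,  0.03988467,  1.46539667, -0.0134357 ,
        1.34328537, -0.05850404]), 'dq': array([ 0.0004474 , -0.00165538,  0.00118784, -0.00041785,  0.00093489,
       -0.00075628,  0.00020429]), 'joint_efforts': array([ 1.24750124e-03, -6.58313298e+01,  1.36347558e+00, -4.05795586e+01,
        1.66196586e-02,  3.23944318e-03, -5.90046761e-05]), 'tcp_pos': array([0.24638931, 0.60146914, 0.20473356]), 'eef_rot': array([-6.06938362e-01, -3.08235899e+00, -3.15972165e-05]), 'contact_force': array([0.95477644, 0.16354451, 0.21326822]), 'ft_torque': array([ 0.03343123,  0.00859636, -0.03506665]), 'width': 0.08544716699387857}
```

```bash
python3 - <<'E'
import cv2
a=cv2.imread('pics/s0.png')[90:420,180:440];cv2.imwrite('pics/s0c.png',cv2.resize(a,None,fx=1.8,fy=1.8,interpolation=cv2.INTER_CUBIC))
b=cv2.imread('pics/t0.png')[130:310,150:430];cv2.imwrite('pics/t0c.png',cv2.resize(b,None,fx=2.85,fy=2.85,interpolation=cv2.INTER_CUBIC))
E
```

```text
(no output)
```

View pics/s0c.png

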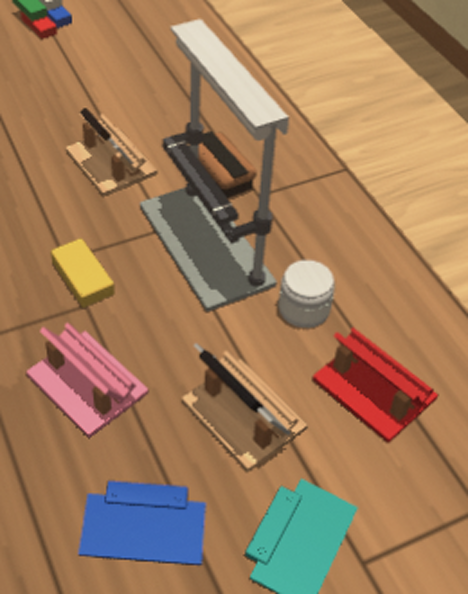

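View pics/t0c.png

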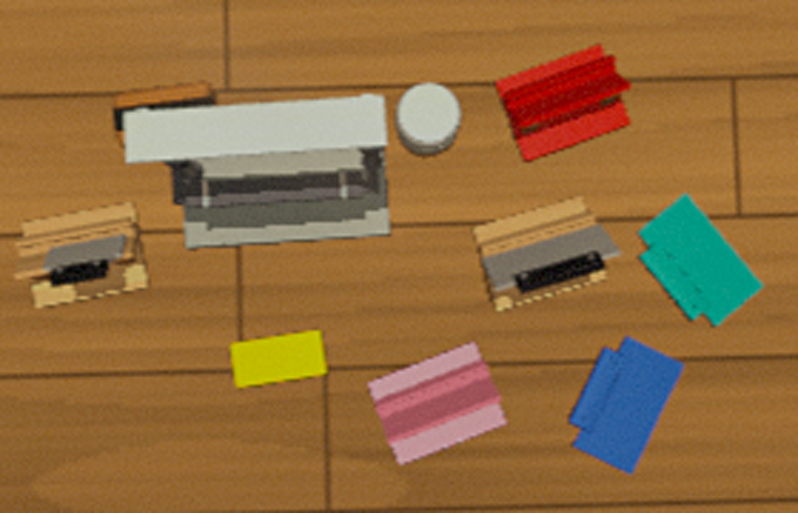

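```bash
python3 - <<'E'
from h import *; import pickle
a,b=pickle.load(open('st.pkl','rb'))
T=lambda p:np.array(p)/2.85+[150,130]-0.32
S=lambda p:np.array(p)/1.8+[180,90]-0.22
# grip black strip in the top picture
g=b['frame'][195:245,315:375].max(2)
m=(g<45).astype(np.uint8); n,l,st,c=cv2.connectedComponentsWithStats(m); i=1+st[1:,4].argmax()
pts=np.argwhere(l==i)[:,::-1]+[315,195]; w=onz(b,pts,0.117)[:,:2]
ce,sz,an=cv2.minAreaRect(w.astype(np.float32)); print('grip',ce,sz,an,len(pts))
vec=np.linalg.svd(w-w.mean(0),full_matrices=False)[2][0]; print('dir',vec,np.degrees(np.arctan2(-vec[0],vec[1])))
# lamp hood top corners z .361
L=onz(b,[T(p) for p in [(124,112),(384,96),(388,147),(126,162)]],.361);print('lamp',L.round(3).tolist(),L.mean(0))
B=onz(b,[T(p) for p in [(187,248),(389,235)]],.012);print('base front',B.round(3).tolist())
def tri(p,q):
    o1,v1=ray(b,T(p));o2,v2=ray(a,S(q));v1,v2=v1[0],v2[0]
    s=np.linalg.lstsq(np.c_[v1,-v2],o2-o1,rcond=None)[0]; x,y=o1+s[0]*v1,o2+s[1]*v2; return (x+y)/2,np.linalg.norm(x-y)
E
python3 - <<'E'
import cv2,numpy as np
a=cv2.imread('pics/s0.png')[155:235,265:330];b=cv2.imread('pics/t0.png')[160:225,185:290]
f=lambda x,s:cv2.resize(x,None,fx=s,fy=s,interpolation=cv2.INTER_CUBIC)
A=f(a,5);B=f(b,4.3);c=np.zeros((400,A.shape[1]+B.shape[1],3),np.uint8);c[:A.shape[0],:A.shape[1]]=A;c[:B.shape[0],A.shape[1]:]=B;print(A.shape,B.shape)
cv2.imwrite('pics/led.png',c)
E
```

```text
grip (0.5460596084594727, -0.3300700783729553) (0.02155923657119274, 0.10668634623289108) 14.42301082611084 171
dir [ 0.24980732 -0.96829557] -165.53388954165936
lamp [[0.712, 0.15, 0.361], [0.722, -0.12, 0.361], [0.668, -0.123, 0.361], [0.66, 0.149, 0.361]] [0.69041134 0.01404677 0.361     ]
base front [[0.596, 0.143, 0.012], [0.606, -0.123, 0.012]]
(400, 325, 3) (280, 452, 3)
```

View pics/led.png

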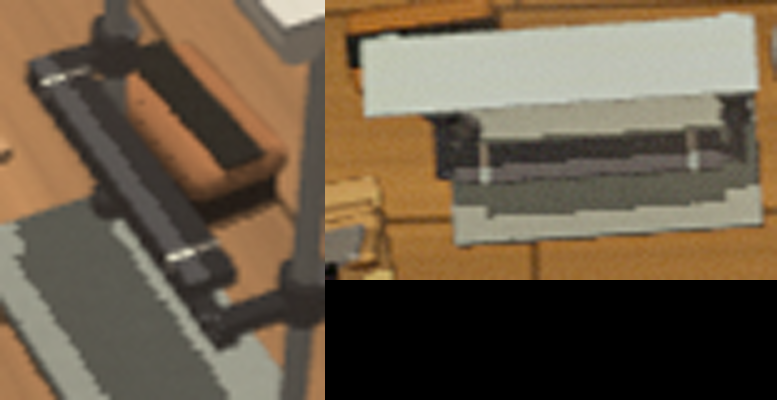

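```bash
python3 - <<'E'
from h import *; import pickle
a,b=pickle.load(open('st.pkl','rb'))
def tri(p,q):
    o1,v1=ray(b,p);o2,v2=ray(a,q);v1,v2=v1[0],v2[0]
    s=np.linalg.lstsq(np.c_[v1,-v2],o2-o1,rcond=None)[0]; x,y=o1+s[0]*v1,o2+s[1]*v2; return ((x+y)/2).round(4),np.linalg.norm(x-y).round(4)
T=lambda u,v:np.array([185+(u-325)/4.3-.4,160+v/4.3-.4])
S=lambda u,v:np.array([265+u/5-.4,155+v/5-.4])
print(tri(T(485,157),S(64,74)),tri(T(693,147),S(189,250)))
# marks at heights from the side camera: mark spacing vs z
for z in(.145,.16,.175):
    p=onz(a,[S(64,74),S(189,250)],z);q=onz(b,[T(485,157),T(693,147)],z);print(z,p.round(4)[:,:2].tolist(),np.linalg.norm(p[0]-p[1]).round(4),q.round(4)[:,:2].tolist(),np.linalg.norm(q[0]-q[1]).round(4))
E
```

```text
(array([0.6488, 0.0951, 0.1745]), np.float64(0.0072)) (array([ 0.6529, -0.0687,  0.1742]), np.float64(0.0061))
0.145 [[0.659, 0.1284], [0.6636, -0.0409]] 0.1693 [[0.6559, 0.0982], [0.6595, -0.0688]] 0.167
0.16 [[0.652, 0.112], [0.6566, -0.0547]] 0.1668 [[0.654, 0.0961], [0.6576, -0.0693]] 0.1654
0.175 [[0.6451, 0.0956], [0.6495, -0.0686]] 0.1642 [[0.6521, 0.0939], [0.6557, -0.0698]] 0.1637
```

```bash
cat >> h.py <<'E'
def toolR(yaw,tilt=30):
    c,s=np.cos(np.radians(tilt)),np.sin(np.radians(tilt))
    return Ro.from_euler('z',yaw,degrees=True)*Ro.from_matrix(np.array([[0,c,s],[1,0,0],[0,s,-c]]))
def plan(p0,R0,p1,R1,n):
    "constant tool-axis row pieces, chained with rounding"
    p,R=np.array(p0,float),R0; S=(R0.inv()*R1).as_rotvec(); out=[]
    for i in range(1,n+1):
        k=i/n; tp=p0+(np.array(p1)-p0)*k; tR=R0*Ro.from_rotvec(S*k)
        d=np.round(R.inv().apply(tp-p),3 if n>1 else 4); w=np.round((R.inv()*tR).as_rotvec(),3)
        p=p+R.apply(d); R=R*Ro.from_rotvec(w); out.append([d.tolist(),w.tolist()])
    print(str(out).replace(' ','')); return p,R
def now():
    s=r.sense(); return s['tcp_pos'],Ro.from_rotvec(s['eef_rot']),s
E
python3 - <<'E'
from h import *
p,R,s=now(); Rg=toolR(14.5)
sl=Ro.from_rotvec((R.inv()*Rg).as_rotvec()*.5); print(np.degrees((R.inv()*Rg).magnitude()))
p,R=plan(p,R,[.38,.45,.36],R*Ro.from_rotvec((R.inv()*Rg).as_rotvec()*.4),8)
p,R=plan(p,R,[.50,.10,.40],R*Ro.from_rotvec((R.inv()*Rg).as_rotvec()*.5),8)
p,R=plan(p,R,[.50,-.26,.34],Rg,8)
E
```

```text
60.55234791659761
[[[-0.023,-0.011,-0.019],[-0.024,-0.012,0.045]],[[-0.023,-0.01,-0.02],[-0.025,-0.012,0.046]],[[-0.024,-0.008,-0.019],[-0.024,-0.012,0.045]],[[-0.024,-0.007,-0.019],[-0.024,-0.013,0.045]],[[-0.026,-0.005,-0.019],[-0.024,-0.012,0.046]],[[-0.025,-0.003,-0.019],[-0.025,-0.012,0.045]],[[-0.026,-0.002,-0.019],[-0.024,-0.012,0.045]],[[-0.026,0.0,-0.018],[-0.024,-0.012,0.046]]]
[[[-0.041,-0.02,-0.007],[-0.018,-0.009,0.034]],[[-0.042,-0.019,-0.007],[-0.018,-0.009,0.034]],[[-0.043,-0.018,-0.007],[-0.019,-0.009,0.034]],[[-0.043,-0.015,-0.006],[-0.018,-0.01,0.034]],[[-0.044,-0.014,-0.007],[-0.018,-0.009,0.034]],[[-0.044,-0.013,-0.006],[-0.018,-0.009,0.034]],[[-0.045,-0.011,-0.007],[-0.018,-0.009,0.034]],[[-0.045,-0.009,-0.006],[-0.019,-0.009,0.034]]]
[[[-0.038,-0.025,0.001],[-0.018,-0.009,0.034]],[[-0.04,-0.023,0.0],[-0.018,-0.009,0.034]],[[-0.04,-0.022,0.001],[-0.018,-0.009,0.034]],[[-0.04,-0.021,0.0],[-0.019,-0.01,0.034]],[[-0.042,-0.019,0.001],[-0.018,-0.009,0.034]],[[-0.042,-0.018,0.0],[-0.018,-0.009,0.034]],[[-0.042,-0.016,0.001],[-0.018,-0.009,0.034]],[[-0.043,-0.015,0.001],[-0.018,-0.009,0.034]]]
```

```bash
python3 -m inch '[[[-0.023,-0.011,-0.019],[-0.024,-0.012,0.045]],[[-0.023,-0.01,-0.02],[-0.025,-0.012,0.046]],[[-0.024,-0.008,-0.019],[-0.024,-0.012,0.045]],[[-0.024,-0.007,-0.019],[-0.024,-0.013,0.045]],[[-0.026,-0.005,-0.019],[-0.024,-0.012,0.046]],[[-0.025,-0.003,-0.019],[-0.025,-0.012,0.045]],[[-0.026,-0.002,-0.019],[-0.024,-0.012,0.045]],[[-0.026,0.0,-0.018],[-0.024,-0.012,0.046]]]'
python3 -m inch '[[[-0.041,-0.02,-0.007],[-0.018,-0.009,0.034]],[[-0.042,-0.019,-0.007],[-0.018,-0.009,0.034]],[[-0.043,-0.018,-0.007],[-0.019,-0.009,0.034]],[[-0.043,-0.015,-0.006],[-0.018,-0.01,0.034]],[[-0.044,-0.014,-0.007],[-0.018,-0.009,0.034]],[[-0.044,-0.013,-0.006],[-0.018,-0.009,0.034]],[[-0.045,-0.011,-0.007],[-0.018,-0.009,0.034]],[[-0.045,-0.009,-0.006],[-0.019,-0.009,0.034]]]'
python3 -m inch '[[[-0.038,-0.025,0.001],[-0.018,-0.009,0.034]],[[-0.04,-0.023,0.0],[-0.018,-0.009,0.034]],[[-0.04,-0.022,0.001],[-0.018,-0.009,0.034]],[[-0.04,-0.021,0.0],[-0.019,-0.01,0.034]],[[-0.042,-0.019,0.001],[-0.018,-0.009,0.034]],[[-0.042,-0.018,0.0],[-0.018,-0.009,0.034]],[[-0.042,-0.016,0.001],[-0.018,-0.009,0.034]],[[-0.043,-0.015,0.001],[-0.018,-0.009,0.034]]]' 0.05
python3 - <<'E'
from h import *
p,R,s=now();print(p,s['qpos'],(toolR(14.5).inv()*R).as_rotvec())
yaw=14.5;zs=Ro.from_euler('z',yaw,degrees=True).apply([-.5,0,.866]); plan(p,R,np.array([.546,-.33,.117])+.09*zs,toolR(yaw),8)
E
```

```text
t: 1.7
tcp_pos: [0.3807, 0.4487, 0.3611]
eef_rot: [1.106, 2.787, 0.259]
contact_force: [-0.2, 0.7, 0.1]
width: 0.0852
t: 2.5
tcp_pos: [0.5, 0.0979, 0.4009]
eef_rot: [1.422, 2.505, 0.434]
contact_force: [1.6, -0.3, -0.7]
width: 0.0855
t: 3.3
tcp_pos: [0.5024, -0.2488, 0.3431]
eef_rot: [1.683, 2.194, 0.581]
contact_force: [0.8, 0.4, 0.0]
width: 0.0503
[ 0.50241789 -0.24875529  0.34314634] [-0.28009953 -0.29000204  0.76368845  1.83985537 -0.16534414  1.13236151
  0.80481548] [ 0.00427706  0.00221906 -0.00827801]
[[[-0.011,-0.012,0.015],[-0.001,-0.0,0.001]],[[-0.011,-0.012,0.014],[-0.0,-0.001,0.001]],[[-0.011,-0.011,0.015],[-0.001,0.0,0.001]],[[-0.012,-0.012,0.014],[-0.0,-0.0,0.001]],[[-0.011,-0.012,0.015],[-0.001,-0.0,0.001]],[[-0.011,-0.012,0.015],[-0.0,-0.001,0.001]],[[-0.011,-0.012,0.014],[-0.001,0.0,0.001]],[[-0.011,-0.011,0.015],[-0.0,-0.0,0.001]]]
```

```bash
python3 -m inch '[[[-0.01,-0.011,0.015],[0,0,0]],[[-0.01,-0.012,0.014],[0,0,0]],[[-0.01,-0.011,0.015],[0,0,0]],[[-0.01,-0.012,0.014],[0,0,0]],[[-0.01,-0.012,0.015],[0,0,0]],[[-0.01,-0.012,0.015],[0,0,0]],[[-0.01,-0.012,0.014],[0,0,0]],[[0,0,0],[0,0,0]]]'
cat >> h.py <<'E'
def wcam(d,p,R):
    "turn the wrist picture into one with world R,t"
    M=np.array(d['tool_from_camera']); Rw=R.as_matrix()@M[:3,:3]; o=p+R.apply(M[:3,3]); d['R']=Rw.T; d['t']=-Rw.T@o; return d
E
python3 - <<'E'
from h import *; import pickle
p,R,s=now(); d=wcam(snap('wrist','w1'),p,R); print(p,s['dq'].round(3)); pickle.dump(d,open('w1.pkl','wb'))
print(np.round(d['tool_from_camera'],3).tolist())
yaw=14.5;A=Ro.from_euler('z',yaw,degrees=True)
sc=lambda y,z,x=0:np.array([.546,-.33,.117])+A.apply(np.array([x*.866-.5*(z-.089),y,x*.5+.866*(z-.089)]))
for q in [(.055,.105,.0),(-.055,.105,0),(.08,.073),(-.08,.073)]: print(proj(d,sc(*q)).round(1))
for x in viewer.silhouettes('long_scraper',d): print(x['p'],x['box'])
E
```

```text
t: 4.1
tcp_pos: [0.5, -0.3202, 0.2118]
eef_rot: [1.686, 2.199, 0.577]
contact_force: [-0.8, -0.5, -0.1]
width: 0.0502
[ 0.49998824 -0.32024702  0.21177213] [ 0.008 -0.058 -0.068 -0.029  0.092  0.009 -0.124]
[[-0.001, -0.96, -0.281, 0.071], [1.0, -0.001, -0.0, -0.0], [0.0, -0.281, 0.96, -0.169], [0.0, 0.0, 0.0, 1.0]]
[[273.5 164.8]]
[[273.9 289.2]]
[[275.1 130.6]]
[[275.4 295.3]]
0.78 [0.0, 190.2, 142.8, 337.9]
0.77 [146.1, 289.5, 274.4, 410.5]
0.56 [263.6, 128.4, 282.8, 303.0]
0.16 [313.9, 0.8, 559.0, 65.9]
```

View pics/w1.png

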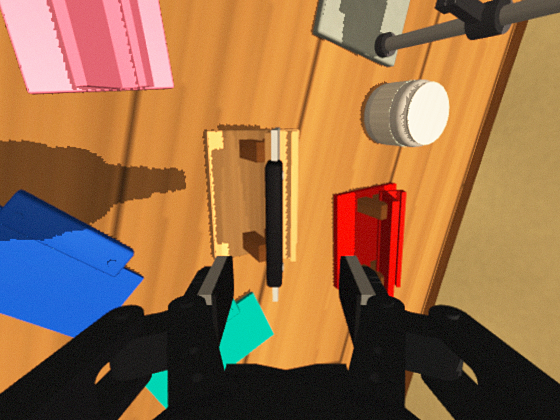

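```bash
cat > meas.py <<'E'
from h import *
viewer.camera('wrist'); 
p,R,s=now(); d=wcam(snap('wrist','w2'),p,R); print(p.round(4),s['dq'].round(3))
g=d['frame'].max(2); m=np.zeros_like(g); m[145:300,255:295]=g[145:300,255:295]<60
n,l,st,c=cv2.connectedComponentsWithStats(m); i=1+st[1:,4].argmax(); print(st[i],c[i])
ys=np.arange(st[i][1]+8,st[i][1]+st[i][3]-8); lo=[];hi=[]
for y in ys:
    x=np.where(l[y]==i)[0]; lo.append(x.min()-.5);hi.append(x.max()+.5)
L=np.polyfit(ys,lo,1);H=np.polyfit(ys,hi,1);print('edges',L,H)
y0,y1=st[i][1]-.5,st[i][1]+st[i][3]-.5
# fit x,y,yaw of grip centre with lean 30, z of grip .117: top face corners
from scipy.optimize import least_squares
obs=np.array([[np.polyval((L+H)/2,y0),y0],[np.polyval((L+H)/2,y1),y1]])
def mod(q):
    A=Ro.from_euler('z',q[2],degrees=True); G=np.array([q[0],q[1],.117])
    return proj(d,[G+A.apply([-.5*.016,y,.866*.016]) for y in(.055,-.055)])
f=least_squares(lambda q:(mod(q)-obs).ravel(),[.546,-.33,14.5],x_scale=[.01,.01,1]);print(f.x.round(4),f.fun.round(2))
E
python3 meas.py
```

```text
[ 0.5015 -0.3195  0.2146] [ 0.002 -0.015 -0.008 -0.005 -0.003 -0.     0.007]
[ 262  160   17  126 1952] [269.78227459 222.38985656]
edges [1.19423844e-02 2.59197365e+02] [2.59675856e-03 2.77085858e+02]
[ 0.5448 -0.3264 14.566 ] [ 0.04  0.61 -0.21 -0.77]
```

```bash
python3 - <<'E'
from h import *
p,R,s=now(); G=np.array([.545,-.328,.117]); Rg=toolR(14.5); zs=-Rg.apply([0,0,1])
q,Q=plan(p,R,G+.03*zs,Rg,7)
plan(q,Q,G-.019*zs,Rg,7)
E
```

```text
[[[-0.003,-0.002,0.011],[-0.001,-0.0,0.002]],[[-0.002,-0.002,0.01],[-0.0,-0.001,0.001]],[[-0.003,-0.002,0.011],[-0.001,-0.0,0.002]],[[-0.003,-0.002,0.011],[-0.001,-0.001,0.001]],[[-0.003,-0.002,0.01],[-0.001,-0.0,0.002]],[[-0.002,-0.002,0.011],[-0.0,-0.001,0.001]],[[-0.003,-0.002,0.011],[-0.001,-0.0,0.002]]]
[[[-0.0,-0.0,0.007],[-0.0,-0.0,-0.0]],[[-0.0,-0.0,0.007],[-0.0,-0.0,-0.0]],[[-0.0,-0.0,0.007],[-0.0,-0.0,-0.0]],[[-0.0,-0.0,0.007],[-0.0,-0.0,-0.0]],[[-0.0,-0.0,0.007],[-0.0,-0.0,-0.0]],[[-0.0,-0.0,0.007],[-0.0,-0.0,-0.0]],[[-0.0,-0.0,0.007],[-0.0,-0.0,-0.0]]]
```

```bash
python3 -m inch '[[[-0.003,-0.002,0.011],[-0.001,0,0.002]],[[-0.002,-0.002,0.01],[0,-0.001,0.001]],[[-0.003,-0.002,0.011],[-0.001,0,0.002]],[[-0.003,-0.002,0.011],[-0.001,-0.001,0.001]],[[-0.003,-0.002,0.01],[-0.001,0,0.002]],[[-0.002,-0.002,0.011],[0,-0.001,0.001]],[[-0.003,-0.002,0.011],[-0.001,0,0.002]],[[0,0,0],[0,0,0]]]'
python3 meas.py
python3 - <<'E'
from h import *
p,R,s=now(); G=np.array([.545,-.328,.117]); Rg=toolR(14.5); zs=-Rg.apply([0,0,1])
plan(p,R,G-.019*zs,Rg,7);print(((R.inv()*Rg).as_rotvec()),s['contact_force'])
E
```

```text
t: 5.1
tcp_pos: [0.5308, -0.3307, 0.1414]
eef_rot: [1.692, 2.186, 0.586]
contact_force: [-1.1, -0.3, 0.4]
width: 0.0501
[ 0.5306 -0.3313  0.1422] [-0.01  -0.02   0.025 -0.006  0.012 -0.001 -0.007]
[ 275  146   20  154 2897] [285.04107698 221.57093545]
edges [1.52127108e-02 2.72151404e+02] [3.472716e-16 2.945000e+02]
[ 0.5441 -0.3226 16.6654] [-0.67 -8.2   4.25 11.36]
[[[-0.0,0.0,0.007],[-0.0,-0.0,-0.0]],[[-0.0,0.0,0.007],[-0.0,-0.0,-0.0]],[[-0.0,0.0,0.007],[-0.0,-0.0,-0.0]],[[-0.0,0.0,0.007],[-0.0,-0.0,-0.0]],[[-0.0,0.0,0.007],[-0.0,-0.0,-0.0]],[[-0.0,0.0,0.007],[-0.001,-0.001,-0.0]],[[-0.0,0.0,0.007],[0.0,0.0,-0.001]]]
[-0.0006762  -0.00058619 -0.00056195] [ 0.22556159  0.16846561 -0.31816668]
```

View pics/w2.png

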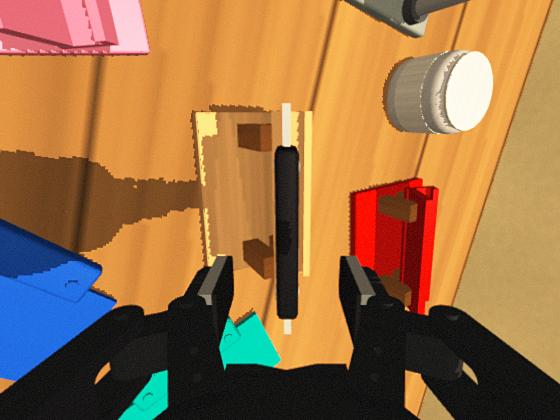

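```bash
sed -i 's/145:300,255:295/120:335,262:310/g; s/<60/<60/' meas.py; python3 meas.py
```

```text
[ 0.5306 -0.3318  0.1429] [-0.005 -0.005  0.011  0.001 -0.006 -0.     0.008]
[ 274  145   24  172 3711] [286.00269469 228.40743735]
edges [1.62207014e-02 2.71331641e+02] [-8.72279559e-03  2.98952912e+02]
[ 0.5449 -0.3273 14.6812] [-0.01 -0.09  0.04  0.13]
```

```bash
python3 -m inch '[[[0,0,0.007],[0,0,0]],[[0,0,0.007],[0,0,0]],[[0,0,0.007],[0,0,0]],[[0,0,0.007],[0,0,0]],[[0,0,0.007],[0,0,0]],[[0,0,0.007],[0,0,0]],[[0,0,0.007],[0,0,0]],[[0,0,0],[0,0,0]]]'
python3 -m inch '[[[0,0,0],[0,0,0]],[[0,0,0],[0,0,0]],[[0,0,0],[0,0,0]],[[0,0,0],[0,0,0]],[[0,0,0],[0,0,0]],[[0,0,0],[0,0,0]],[[0,0,0],[0,0,0]],[[0,0,0],[0,0,0]]]' 0.0
python3 -c "
from h import *
p,R,s=now();print(p,s['contact_force'],s['width'],(toolR(14.5).inv()*R).as_rotvec())"
```

```text
t: 6.1
tcp_pos: [0.5541, -0.325, 0.0983]
eef_rot: [1.693, 2.186, 0.584]
contact_force: [0.3, -0.7, -0.4]
width: 0.0501
t: 6.9
tcp_pos: [0.554, -0.326, 0.1]
eef_rot: [1.692, 2.184, 0.585]
contact_force: [-4.3, 1.1, 5.9]
width: 0.012
[ 0.55400038 -0.32598322  0.10001241] [-4.31539782  1.12145289  5.90599099] 0.011980124534069358 [5.04543382e-04 7.16332365e-06 9.45193028e-04]
```

```bash
python3 - <<'E'
from h import *
p,R,s=now(); f=lambda e,R:np.array(e)-.0705*R.apply([0,0,1])
R1=toolR(14.5);R2=toolR(2.1)
q=p+R.apply([0,.004,-.052]);Q=R
q,Q=plan(q,Q,f([.585,-.28,.24],R1),R1,8)
q,Q=plan(q,Q,f([.60,.013,.24],R2),R2,12)
q,Q=plan(q,Q,f([.649,.013,.205],R2),R2,4);print(q)
E
```

```text
[[[0.005,0.013,-0.015],[-0.0,-0.0,-0.0]],[[0.004,0.012,-0.015],[-0.0,-0.0,-0.0]],[[0.005,0.013,-0.015],[-0.0,-0.0,-0.0]],[[0.004,0.013,-0.015],[-0.0,-0.0,-0.0]],[[0.005,0.013,-0.014],[-0.0,-0.0,-0.001]],[[0.005,0.012,-0.015],[-0.0,-0.0,0.0]],[[0.004,0.013,-0.015],[-0.0,-0.0,0.0]],[[0.005,0.013,-0.015],[-0.001,-0.0,0.0]]]
[[[0.024,0.006,0.004],[0.0,-0.009,0.016]],[[0.024,0.006,0.003],[0.0,-0.009,0.015]],[[0.024,0.006,0.003],[0.0,-0.009,0.016]],[[0.025,0.005,0.003],[0.0,-0.009,0.015]],[[0.024,0.005,0.003],[0.0,-0.009,0.016]],[[0.024,0.005,0.003],[0.0,-0.009,0.016]],[[0.025,0.004,0.002],[0.0,-0.009,0.015]],[[0.025,0.004,0.002],[0.0,-0.009,0.016]],[[0.024,0.003,0.002],[0.0,-0.009,0.016]],[[0.025,0.003,0.002],[0.0,-0.009,0.015]],[[0.025,0.002,0.002],[0.0,-0.009,0.016]],[[0.025,0.003,0.001],[0.0,-0.009,0.015]]]
[[[-0.0,0.006,0.014],[0.0,-0.0,0.0]],[[-0.001,0.006,0.013],[0.0,-0.0,0.0]],[[-0.0,0.006,0.014],[0.0,-0.0,0.0]],[[-0.001,0.006,0.014],[0.0,-0.0,0.0]]]
[0.61358335 0.01142657 0.26558527]
```

```bash
python3 -m inch '[[[0,0,-0.002],[0,0,0]],[[0,0.001,-0.005],[0,0,0]],[[0,0.001,-0.007],[0,0,0]],[[0,0.001,-0.008],[0,0,0]],[[0,0.001,-0.010],[0,0,0]],[[0,0,-0.01],[0,0,0]],[[0,0,-0.01],[0,0,0]],[[0,0,0],[0,0,0]]]'
python3 - <<'E'
from h import *
p,R,s=now(); d=wcam(snap('wrist','w3'),p,R); s2=snap('side','s3'); a=cv2.resize(d['frame'],(440,330)); b=s2['frame'][230:400,220:400]; cv2.imwrite('pics/l3.png',np.hstack([a,cv2.resize(b,(349,330))]))
print(p,s['contact_force'],s['ft_torque'])
E
```

```text
t: 7.7
tcp_pos: [0.5321, -0.3324, 0.1483]
eef_rot: [1.692, 2.182, 0.585]
contact_force: [-0.2, -0.7, -3.6]
width: 0.012
[ 0.53205092 -0.3323716   0.14826894] [-0.15414189 -0.71919078 -3.60455853] [-0.21203087  1.0028378   0.00561983]
```

View pics/l3.png

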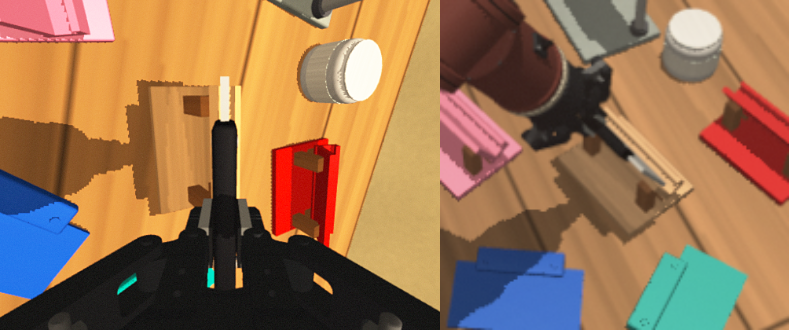

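```bash
python3 -m inch '[[[0.003,0.009,-0.011],[0,0,0]],[[0.004,0.012,-0.015],[0,0,0]],[[0.005,0.013,-0.015],[0,0,0]],[[0.005,0.014,-0.016],[0,0,0]],[[0.005,0.014,-0.016],[0,0,0]],[[0.005,0.013,-0.016],[0,0,0]],[[0.005,0.013,-0.015],[0,0,0]],[[0.005,0.013,-0.015],[0,0,0]]]'
python3 -m inch '[[[0.024,0.006,0.004],[0,-0.009,0.016]],[[0.024,0.006,0.003],[0,-0.009,0.015]],[[0.024,0.006,0.003],[0,-0.009,0.016]],[[0.025,0.005,0.003],[0,-0.009,0.015]],[[0.024,0.005,0.003],[0,-0.009,0.016]],[[0.024,0.005,0.003],[0,-0.009,0.016]],[[0.025,0.004,0.002],[0,-0.009,0.015]],[[0.025,0.004,0.002],[0,-0.009,0.016]]]'
python3 -m inch '[[[0.024,0.003,0.002],[0,-0.009,0.016]],[[0.025,0.003,0.002],[0,-0.009,0.015]],[[0.025,0.002,0.002],[0,-0.009,0.016]],[[0.025,0.003,0.001],[0,-0.009,0.015]],[[0,0,0],[0,0,0]],[[0,0,0],[0,0,0]],[[0,0,0],[0,0,0]],[[0,0,0],[0,0,0]]]'
cat > look.py <<'E'
import sys; from h import *; import pickle
k=sys.argv[1]
p,R,s=now(); d=wcam(snap('wrist','w'+k),p,R); a=snap('side','s'+k); b=snap('top','t'+k); pickle.dump((d,a,b,p,R.as_rotvec()),open(f'l{k}.pkl','wb'))
print(p,(toolR(2.1).inv()*R).as_rotvec().round(4),s['contact_force'].round(2),s['ft_torque'].round(3))
e=p+.0705*R.apply([0,0,1]); print('edge',e)
f=lambda x,s:cv2.resize(x,None,fx=s,fy=s,interpolation=cv2.INTER_CUBIC)
c=np.zeros((600,800,3),np.uint8)
x=f(a['frame'][120:240,240:345],3.8);c[:456,:399]=x
x=f(b['frame'][150:230,180:295],3.4)[:,:400];c[:272,400:400+x.shape[1]]=x
x=cv2.resize(d['frame'],(400,300));c[280:580,400:]=x
cv2.imwrite(f'pics/l{k}.png',c)
E
python3 look.py 4
```

```text
t: 8.6
tcp_pos: [0.5502, -0.2877, 0.3006]
eef_rot: [1.693, 2.185, 0.586]
contact_force: [1.1, -0.4, -5.0]
width: 0.0119
t: 9.4
tcp_pos: [0.5591, -0.0867, 0.2997]
eef_rot: [1.833, 2.041, 0.545]
contact_force: [-0.2, -0.8, -4.0]
width: 0.012
t: 10.2
tcp_pos: [0.5646, 0.0108, 0.2999]
eef_rot: [1.898, 1.965, 0.525]
contact_force: [0.3, -0.1, -3.9]
width: 0.0118
[0.5646095  0.01076944 0.29991899] [0.002  0.     0.0016] [ 0.25 -0.06 -3.86] [-0.055  1.014 -0.039]
edge [0.59971355 0.01205719 0.23879373]
```

View pics/l4.png

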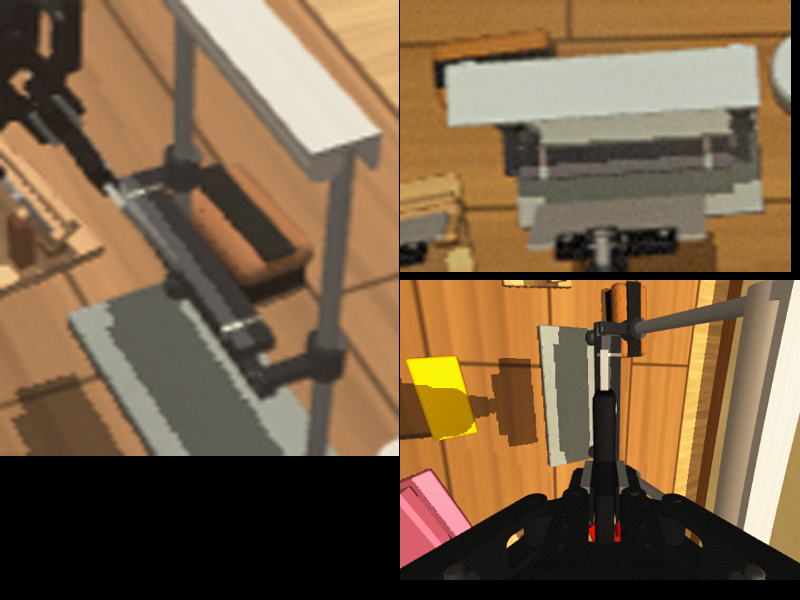

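```bash
python3 -m inch '[[[0,0.006,0.014],[0,0,0]],[[-0.001,0.006,0.013],[0,0,0]],[[0,0.006,0.014],[0,0,0]],[[-0.001,0.006,0.014],[0,0,0]],[[0,0,0],[0,0,0]],[[0,0,0],[0,0,0]],[[0,0,0],[0,0,0]],[[0,0,0],[0,0,0]]]'
python3 look.py 5
python3 - <<'E'
import cv2,numpy as np
a=cv2.imread('pics/s5.png')[150:225,262:322];b=cv2.imread('pics/t5.png')[165:215,195:275]
w=cv2.imread('pics/w5.png')[:240,220:340]
f=lambda x,s:cv2.resize(x,None,fx=s,fy=s,interpolation=cv2.INTER_CUBIC)
c=np.zeros((600,800,3),np.uint8)
c[:375,:300]=f(a,5);c[:250,310:710]=f(b,5);x=f(w,2.8)[:340,:];c[255:255+x.shape[0],310:310+x.shape[1]]=x
cv2.imwrite('pics/l5c.png',c)
E
```

```text
t: 11.15
tcp_pos: [0.613, 0.0115, 0.2652]
eef_rot: [1.895, 1.966, 0.527]
contact_force: [-0.7, -0.2, -3.9]
width: 0.0124
[0.61295059 0.01152338 0.2652467 ] [0.0004 0.0006 0.0003] [-0.67 -0.25 -3.94] [-0.029  1.035 -0.01 ]
edge [0.64815138 0.01285919 0.20417813]
```

View pics/l5c.png

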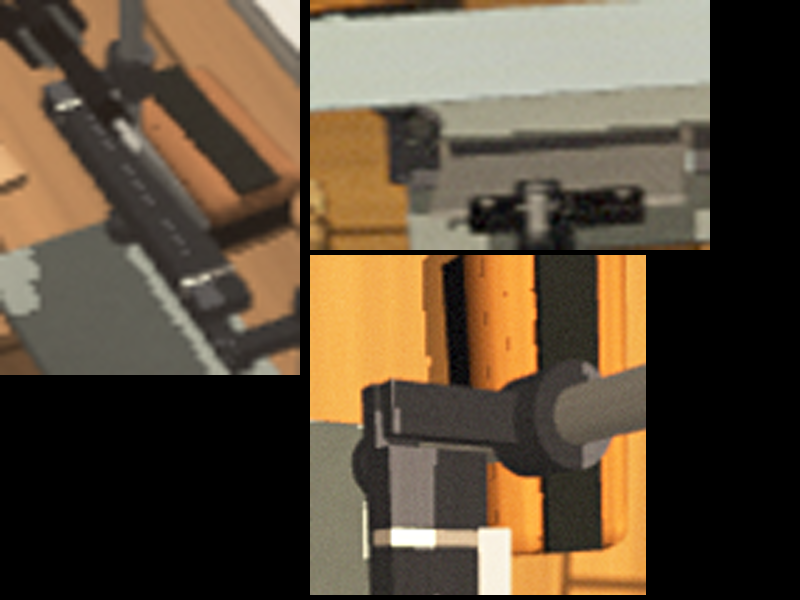

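```bash
python3 - <<'E'
from h import *; import pickle
d,a,b,p,rv=pickle.load(open('l5.pkl','rb')); R=Ro.from_rotvec(rv)
W=lambda u,v:np.array([220+(u-310)/2.8-.3,(v-255)/2.8-.3])
for z in(.165,.170,.175): print(z,onz(d,[W(375,537),W(478,537)],z).round(4)[:,:2].tolist())
e=p+.0705*R.apply([0,0,1])
for zz in (0,.07,.105): print(zz,((proj(d,e+R.apply([.08,0,-zz]))+.3-[220,0])*2.8+[310,255]).round(0))
S=lambda u,v:np.array([262+u/5-.4,150+v/5-.4])
for z in(.165,.170,.175,.18): q=onz(a,[S(68,103),S(205,278)],z);print(z,q.round(4)[:,:2].tolist(),q.mean(0).round(4),np.linalg.norm(q[0]-q[1]))
E
```

```text
0.165 [[0.6295, 0.0946], [0.662, 0.0965]]
0.17 [[0.6274, 0.0943], [0.6592, 0.0961]]
0.175 [[0.6253, 0.094], [0.6565, 0.0958]]
0 [[495. 542.]]
0.07 [[495. 526.]]
0.105 [[494. 512.]]
0.165 [[0.6422, 0.1057], [0.6537, -0.0617]] [0.648 0.022 0.165] 0.16781862495767577
0.17 [[0.64, 0.1002], [0.6514, -0.0663]] [0.6457 0.0169 0.17  ] 0.16695495185748255
0.175 [[0.6377, 0.0948], [0.649, -0.0709]] [0.6434 0.0119 0.175 ] 0.16609127875728966
0.18 [[0.6354, 0.0893], [0.6467, -0.0756]] [0.6411 0.0069 0.18  ] 0.16522760565709635
```

```bash
python3 -m inch '[[[0,-0.0012,0.002],[0,0,0]],[[0,-0.0012,0.002],[0,0,0]],[[0,-0.0012,0.002],[0,0,0]],[[0,-0.0012,0.002],[0,0,0]],[[0,-0.0012,0.002],[0,0,0]],[[0,-0.0012,0.002],[0,0,0]],[[0,-0.0012,0.002],[0,0,0]],[[0,-0.0012,0.002],[0,0,0]]]'
python3 -m inch '[[[0,-0.0006,0.001],[0,0,0]],[[0,-0.0006,0.001],[0,0,0]],[[0,-0.0006,0.001],[0,0,0]],[[0,-0.0006,0.001],[0,0,0]],[[0,0,0],[0,0,0]],[[0,0,0],[0,0,0]],[[0,0,0],[0,0,0]],[[0,0,0],[0,0,0]]]'
python3 -c "
from h import *
p,R,s=now();print(p+.0705*R.apply([0,0,1]),s['contact_force'],s['ft_torque'])"
```

```text
t: 12.1
tcp_pos: [0.6127, 0.0115, 0.2456]
eef_rot: [1.896, 1.966, 0.526]
contact_force: [-0.6, -0.1, -3.4]
width: 0.0121
t: 12.9
tcp_pos: [0.6127, 0.0115, 0.2413]
eef_rot: [1.896, 1.966, 0.526]
contact_force: [0.2, -0.1, -4.4]
width: 0.0112
[0.64782186 0.01282565 0.18018671] [ 0.16780159 -0.08015909 -4.40868232] [-0.07028991  1.01328836  0.00972359]
```

```bash
python3 -m inch '[[[0,-0.0005,0.0009],[0,0,0]],[[0,-0.0005,0.0009],[0,0,0]],[[0,-0.0005,0.0009],[0,0,0]],[[0,-0.0005,0.0009],[0,0,0]],[[0,-0.0005,0.0009],[0,0,0]],[[0,0,0],[0,0,0]],[[0,0,0],[0,0,0]],[[0,0,0],[0,0,0]]]'
```

```text
t: 13.7
tcp_pos: [0.6128, 0.0115, 0.2361]
eef_rot: [1.896, 1.966, 0.526]
contact_force: [0.1, -0.5, -4.0]
width: 0.0116
```

Edge at about 0.175, no contact yet.

```bash
python3 -m inch '[[[0,-0.0005,0.0009],[0,0,0]],[[0,-0.0005,0.0009],[0,0,0]],[[0,-0.0005,0.0009],[0,0,0]],[[0,-0.0005,0.0009],[0,0,0]],[[0,0,0],[0,0,0]],[[0,0,0],[0,0,0]],[[0,0,0],[0,0,0]],[[0,0,0],[0,0,0]]]'
```

```text
t: 14.5
tcp_pos: [0.6128, 0.0115, 0.232]
eef_rot: [1.896, 1.966, 0.526]
contact_force: [-0.7, -0.4, -3.9]
width: 0.0117
```

```bash
python3 -m inch '[[[0,-0.0005,0.0009],[0,0,0]],[[0,-0.0005,0.0009],[0,0,0]],[[0,-0.0005,0.0009],[0,0,0]],[[0,-0.0005,0.0009],[0,0,0]],[[0,0,0],[0,0,0]],[[0,0,0],[0,0,0]],[[0,0,0],[0,0,0]],[[0,0,0],[0,0,0]]]'
```

```text
t: 15.3
tcp_pos: [0.6129, 0.0116, 0.228]
eef_rot: [1.896, 1.966, 0.526]
contact_force: [-3.2, -0.2, -0.1]
width: 0.012
```

```bash
python3 -m inch '[[[0,-0.0003,0.0005],[0,0,0]],[[0,-0.0003,0.0005],[0,0,0]],[[0,-0.0002,0.0004],[0,0,0]],[[0,0,0],[0,0,0]],[[0,0,0],[0,0,0]],[[0,0,0],[0,0,0]],[[0,0,0],[0,0,0]],[[0,0,0],[0,0,0]]]'
python3 - <<'E'
from h import *
f=[]
for i in range(3): viewer.camera('side'); s=r.sense(); f.append(s['contact_force'])
print(np.round(f,2).tolist(),s['ft_torque'])
E
```

```text
t: 16.1
tcp_pos: [0.6129, 0.0116, 0.2263]
eef_rot: [1.896, 1.966, 0.526]
contact_force: [-4.2, 1.3, 2.4]
width: 0.0121
[[-4.17, 1.8, 2.93], [-3.3, 1.45, 2.8], [-3.89, 1.42, 2.78]] [0.19072856 0.86126782 0.14070804]
```

```bash
for i in 1 2 3; do python3 -m inch '[[[0,0,0],[0,0,0]],[[0,0,0],[0,0,0]],[[0,0,0],[0,0,0]],[[0,0,0],[0,0,0]],[[0,0,0],[0,0,0]],[[0,0,0],[0,0,0]],[[0,0,0],[0,0,0]],[[0,0,0],[0,0,0]]]' ; done | grep -E "^t|contact|tcp"
python3 look.py 6
python3 - <<'E'
import cv2,numpy as np
a=cv2.imread('pics/s6.png')[150:225,262:322];b=cv2.imread('pics/t6.png')[165:215,195:275]
w=cv2.imread('pics/w6.png')[:240,220:340]
f=lambda x,s:cv2.resize(x,None,fx=s,fy=s,interpolation=cv2.INTER_CUBIC)
c=np.zeros((600,800,3),np.uint8)
c[:375,:300]=f(a,5);c[:250,310:710]=f(b,5);x=f(w,2.8)[:340,:];c[255:255+x.shape[0],310:310+x.shape[1]]=x
cv2.imwrite('pics/l6c.png',c)
E
```

```text
t: 17.05
tcp_pos: [0.6128, 0.0115, 0.2262]
contact_force: [-4.0, 0.9, 3.7]
t: 17.85
tcp_pos: [0.6128, 0.0115, 0.2262]
contact_force: [-3.8, 1.1, 2.1]
t: 18.65
tcp_pos: [0.6128, 0.0115, 0.2262]
contact_force: [-3.0, 1.2, 3.3]
[0.61279999 0.0115081  0.22616339] [0.0014 0.0003 0.0002] [-3.04  1.21  3.29] [0.228 0.908 0.203]
edge [0.64793837 0.01282115 0.1650584 ]
```

View pics/l6c.png

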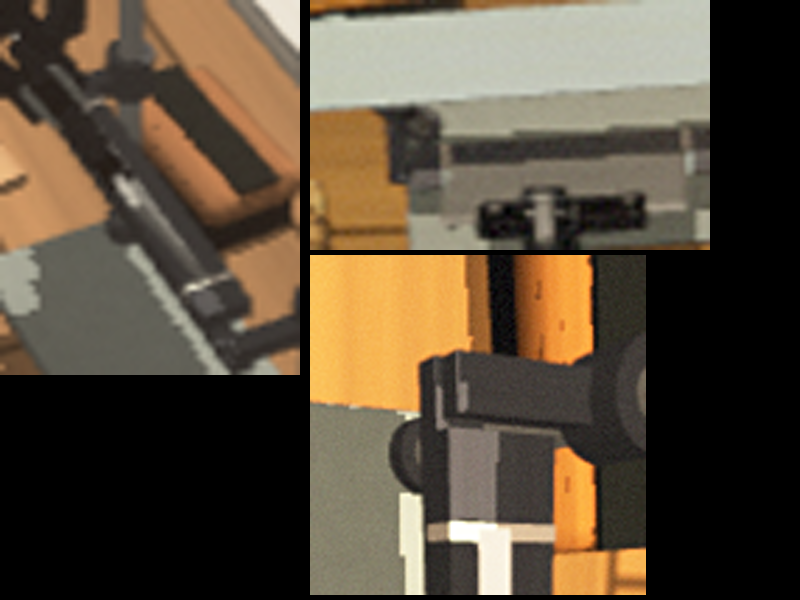

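```bash
python3 - <<'E'
from h import *
p,R,s=now(); f=lambda e,R:np.array(e)-.0705*R.apply([0,0,1])
R1=toolR(14.5);R2=toolR(2.1)
q,Q=plan(p,R,f([.645,.013,.205],R2),R2,4)
q,Q=plan(q,Q,f([.60,.013,.24],R2),R2,4)
q,Q=plan(q,Q,f([.585,-.28,.24],R1),R1,16)
q,Q=plan(q,Q,np.array([.554,-.326,.1])+R1.apply([0,.004,-.052]),R1,8);print(q)
E
```

```text
[[[0.0,0.004,-0.009],[-0.0,-0.0,-0.0]],[[0.0,0.005,-0.009],[-0.001,-0.0,-0.0]],[[0.0,0.004,-0.009],[-0.0,-0.0,-0.0]],[[0.0,0.004,-0.009],[-0.0,-0.0,-0.0]]]
[[[0.0,-0.005,-0.013],[-0.0,-0.0,-0.0]],[[0.001,-0.006,-0.013],[-0.0,-0.0,-0.0]],[[0.0,-0.005,-0.014],[-0.0,-0.0,-0.0]],[[0.001,-0.005,-0.013],[-0.0,-0.0,-0.0]]]
[[[-0.019,-0.001,-0.001],[-0.0,0.007,-0.012]],[[-0.018,-0.002,-0.001],[-0.0,0.006,-0.011]],[[-0.019,-0.002,-0.001],[-0.0,0.007,-0.012]],[[-0.019,-0.002,-0.001],[-0.0,0.007,-0.012]],[[-0.018,-0.002,-0.001],[-0.0,0.007,-0.012]],[[-0.019,-0.002,-0.002],[-0.0,0.006,-0.011]],[[-0.019,-0.003,-0.001],[-0.0,0.007,-0.012]],[[-0.018,-0.003,-0.002],[-0.0,0.007,-0.012]],[[-0.019,-0.003,-0.002],[-0.0,0.007,-0.012]],[[-0.018,-0.003,-0.001],[-0.0,0.006,-0.011]],[[-0.018,-0.004,-0.002],[-0.0,0.007,-0.012]],[[-0.019,-0.004,-0.003],[-0.0,0.007,-0.012]],[[-0.018,-0.004,-0.002],[-0.0,0.007,-0.011]],[[-0.018,-0.004,-0.002],[-0.0,0.006,-0.012]],[[-0.018,-0.004,-0.003],[-0.0,0.007,-0.012]],[[-0.018,-0.005,-0.002],[-0.0,0.007,-0.012]]]
[[[-0.005,-0.013,0.015],[-0.0,-0.0,0.0]],[[-0.004,-0.012,0.015],[-0.0,-0.0,0.0]],[[-0.005,-0.013,0.014],[-0.0,-0.0,0.0]],[[-0.004,-0.013,0.015],[-0.0,-0.0,0.0]],[[-0.005,-0.013,0.015],[-0.0,-0.0,0.0]],[[-0.005,-0.012,0.015],[-0.0,-0.0,0.0]],[[-0.004,-0.013,0.015],[-0.0,-0.0,0.0]],[[-0.005,-0.013,0.015],[-0.0,-0.0,0.0]]]
[ 0.53217862 -0.33168333  0.14656219]
```

```bash
python3 -m inch '[[[0,0.004,-0.008],[0,0,0]],[[0,0.005,-0.009],[0,0,0]],[[0,0.004,-0.009],[0,0,0]],[[0,0.004,-0.01],[0,0,0]],[[0,-0.005,-0.013],[0,0,0]],[[0.001,-0.006,-0.013],[0,0,0]],[[0,-0.005,-0.014],[0,0,0]],[[0.001,-0.005,-0.013],[0,0,0]]]'
python3 -m inch '[[[-0.019,-0.001,-0.001],[0,0.007,-0.012]],[[-0.018,-0.002,-0.001],[0,0.006,-0.011]],[[-0.019,-0.002,-0.001],[0,0.007,-0.012]],[[-0.019,-0.002,-0.001],[0,0.007,-0.012]],[[-0.018,-0.002,-0.001],[0,0.007,-0.012]],[[-0.019,-0.002,-0.002],[0,0.006,-0.011]],[[-0.019,-0.003,-0.001],[0,0.007,-0.012]],[[-0.018,-0.003,-0.002],[0,0.007,-0.012]]]'
python3 -m inch '[[[-0.019,-0.003,-0.002],[0,0.007,-0.012]],[[-0.018,-0.003,-0.001],[0,0.006,-0.011]],[[-0.018,-0.004,-0.002],[0,0.007,-0.012]],[[-0.019,-0.004,-0.003],[0,0.007,-0.012]],[[-0.018,-0.004,-0.002],[0,0.007,-0.011]],[[-0.018,-0.004,-0.002],[0,0.006,-0.012]],[[-0.018,-0.004,-0.003],[0,0.007,-0.012]],[[-0.018,-0.005,-0.002],[0,0.007,-0.012]]]'
python3 -m inch '[[[-0.005,-0.013,0.015],[0,0,0]],[[-0.004,-0.012,0.015],[0,0,0]],[[-0.005,-0.013,0.014],[0,0,0]],[[-0.004,-0.013,0.015],[0,0,0]],[[-0.005,-0.013,0.015],[0,0,0]],[[-0.005,-0.012,0.015],[0,0,0]],[[0,0,0],[0,0,0]],[[0,0,0],[0,0,0]]]'
python3 - <<'E'
from h import *
p,R,s=now();R1=toolR(14.5);print(p,s['contact_force'])
q,Q=plan(p,R,np.array([.554,-.326,.1])+R1.apply([0,.004,-.035]),R1,4)
q,Q=plan(q,Q,np.array([.554,-.326,.1])+R1.apply([0,.004,-.006]),R1,8)
E
```

```text
t: 19.6
tcp_pos: [0.5638, 0.0115, 0.3022]
eef_rot: [1.896, 1.966, 0.526]
contact_force: [-0.4, 0.5, -3.8]
width: 0.0119
t: 20.4
tcp_pos: [0.557, -0.1394, 0.3018]
eef_rot: [1.796, 2.078, 0.556]
contact_force: [0.2, 0.2, -4.6]
width: 0.0117
t: 21.2
tcp_pos: [0.5503, -0.2893, 0.3015]
eef_rot: [1.69, 2.185, 0.586]
contact_force: [0.3, -0.4, -4.6]
width: 0.0118
t: 22.0
tcp_pos: [0.5369, -0.3212, 0.1861]
eef_rot: [1.692, 2.185, 0.584]
contact_force: [-0.3, 0.4, -4.0]
width: 0.0121
[ 0.53692386 -0.32123809  0.1860761 ] [-0.25546397  0.38617633 -3.96641569]
[[[-0.002,-0.006,0.012],[-0.0,-0.0,-0.0]],[[-0.002,-0.007,0.012],[-0.001,-0.0,-0.0]],[[-0.003,-0.006,0.011],[-0.0,-0.0,-0.0]],[[-0.002,-0.007,0.012],[-0.001,-0.0,-0.0]]]
[[[0.0,0.0,0.004],[0.0,-0.0,-0.0]],[[0.0,0.0,0.003],[0.0,-0.0,-0.0]],[[0.0,0.0,0.004],[0.0,-0.0,-0.0]],[[0.0,0.0,0.004],[0.0,-0.0,-0.0]],[[0.0,0.0,0.003],[0.0,-0.0,-0.0]],[[0.0,0.0,0.004],[0.0,-0.0,-0.0]],[[0.0,0.0,0.004],[0.0,-0.0,-0.0]],[[0.0,0.0,0.003],[0.0,-0.0,-0.0]]]
```

```bash
python3 -m inch '[[[-0.002,-0.006,0.012],[0,0,0]],[[-0.002,-0.007,0.012],[0,0,0]],[[-0.003,-0.006,0.011],[0,0,0]],[[-0.002,-0.007,0.012],[-0.001,0,0]],[[0,0,0],[0,0,0]],[[0,0,0],[0,0,0]],[[0,0,0],[0,0,0]],[[0,0,0],[0,0,0]]]'
python3 -m inch '[[[0,0,0.004],[0,0,0]],[[0,0,0.003],[0,0,0]],[[0,0,0.004],[0,0,0]],[[0,0,0.004],[0,0,0]],[[0,0,0.003],[0,0,0]],[[0,0,0.004],[0,0,0]],[[0,0,0.002],[0,0,0]],[[0,0,0],[0,0,0]]]'
python3 - <<'E'
from h import *
p,R,s=now();R1=toolR(14.5);print(p,s['contact_force'],R1.inv().apply(np.array([.554,-.326,.1])-p),(R.inv()*R1).as_rotvec())
E
```

```text
t: 22.8
tcp_pos: [0.5409, -0.3296, 0.1332]
eef_rot: [1.689, 2.184, 0.586]
contact_force: [-0.6, -0.2, -3.7]
width: 0.012
t: 23.6
tcp_pos: [0.5519, -0.3264, 0.1107]
eef_rot: [1.691, 2.185, 0.585]
contact_force: [0.2, 0.5, -3.5]
width: 0.012
[ 0.55185232 -0.32639481  0.1107006 ] [ 0.221391    0.46455503 -3.4553157 ] [-0.0001555  -0.00346399  0.01035605] [-0.00088001 -0.00068787  0.00017607]
```

```bash
python3 -m inch '[[[0,0,0.002],[0,0,0]],[[0,0,0.002],[0,0,0]],[[0,-0.001,0.002],[0,0,0]],[[0,-0.001,0.001],[0,0,0]],[[0,-0.001,0.001],[0,0,0]],[[0,0,0.001],[0,0,0]],[[0,0,0],[0,0,0]],[[0,0,0],[0,0,0]]]'
python3 - <<'E'
from h import *
viewer.camera('top');p,R,s=now();R1=toolR(14.5);print(p,s['contact_force'],R1.inv().apply(np.array([.554,-.326,.1])-p),(R.inv()*R1).as_rotvec())
E
```

```text
t: 24.4
tcp_pos: [0.5537, -0.3261, 0.1018]
eef_rot: [1.691, 2.185, 0.585]
contact_force: [0.0, -0.5, -4.2]
width: 0.012
[ 0.55376482 -0.3261148   0.10189812] [-0.12304514 -0.28205152 -4.22774103] [ 5.22608384e-05 -7.26985719e-04  1.77204003e-03] [-0.00028292 -0.00030194  0.00025979]
```

```bash
python3 -m inch '[[[0,0,0.0005],[0,0,0]],[[0,-0.0004,0.0005],[0,0,0]],[[0,-0.0004,0.0005],[0,0,0]],[[0,0,0.0005],[0,0,0]],[[0,0,0],[0,0,0]],[[0,0,0],[0,0,0]],[[0,0,0],[0,0,0]],[[0,0,0],[0,0,0]]]'
python3 - <<'E'
from h import *
viewer.camera('top');p,R,s=now();R1=toolR(14.5);print(p,s['contact_force'],R1.inv().apply(np.array([.554,-.326,.1])-p),(R.inv()*R1).as_rotvec())
E
```

```text
t: 25.25
tcp_pos: [0.5542, -0.3261, 0.1001]
eef_rot: [1.691, 2.184, 0.586]
contact_force: [-3.7, 1.8, 5.6]
width: 0.012
[ 0.55417225 -0.32610866  0.10009857] [-3.51538741  1.40178809  5.67022144] [ 1.48328775e-04 -1.70141616e-04  1.55820828e-05] [ 0.00030558 -0.00029567  0.00019289]
```

```bash
python3 -m inch '[[[0,0,0],[0,0,0]],[[0,0,0],[0,0,0]],[[0,0,0],[0,0,0]],[[0,0,0],[0,0,0]],[[0,0,0],[0,0,0]],[[0,0,0],[0,0,0]],[[0,0,0],[0,0,0]],[[0,0,0],[0,0,0]]]' 0.05
python3 -m inch '[[[0,0,-0.004],[0,0,0]],[[0,0,-0.007],[0,0,0]],[[0,0,-0.01],[0,0,0]],[[0,0,-0.014],[0,0,0]],[[0,0,-0.016],[0,0,0]],[[0,0,-0.016],[0,0,0]],[[0,0,-0.016],[0,0,0]],[[0,0,-0.015],[0,0,0]]]'
python3 -m inch '[[[0,0,-0.02],[0,0,0]],[[0,0,-0.02],[0,0,0]],[[0,0,-0.02],[0,0,0]],[[0,0,0],[0,0,0]],[[0,0,0],[0,0,0]],[[0,0,0],[0,0,0]],[[0,0,0],[0,0,0]],[[0,0,0],[0,0,0]]]'
python3 - <<'E'
from h import *; import pickle
p,R,s=now(); d=wcam(snap('wrist','w7'),p,R); b=snap('side','s7');t=snap('top','t7')
a=cv2.resize(d['frame'],(440,330)); cv2.imwrite('pics/l7.png',np.hstack([a,cv2.resize(b['frame'][230:400,220:400],(349,330))]))
f=d['frame'].max(2)
sc=lambda y,z:np.array([.5449,-.3273,.117])+Ro.from_euler('z',14.6,degrees=True).apply([-.5*(z-.089),y,.866*(z-.089)])
print('predicted grip top ends',proj(d,[sc(.055,.105),sc(-.055,.105)]).round(1).tolist())
m=np.zeros_like(f); q=proj(d,[sc(0,.105)])[0].astype(int); m[q[1]-90:q[1]+90,q[0]-22:q[0]+22]=f[q[1]-90:q[1]+90,q[0]-22:q[0]+22]<60
n,l,st,c=cv2.connectedComponentsWithStats(m); i=1+st[1:,4].argmax(); print('seen',st[i],c[i])
S,Tt=[cv2.absdiff(x['frame'],cv2.imread(n)).max(2) for x,n in((b,'pics/s0.png'),(t,'pics/t0.png'))]
B={'side':(S,{'short':(217,157,264,200),'brush':(292,163,321,198),'tin':(335,235,368,268),'block':(210,224,242,260),'long':(280,284,353,352)}),'top':(Tt,{'short':(157,200,202,237),'brush':(193,160,224,183),'tin':(289,159,309,186),'block':(231,245,265,264),'long':(316,199,369,239)})}
for k,(D,bb) in B.items(): print(k,{o:int((D[v[1]:v[3],v[0]:v[2]]>50).sum()) for o,v in bb.items()})
E
```

```text
t: 26.1
tcp_pos: [0.554, -0.326, 0.0997]
eef_rot: [1.691, 2.185, 0.585]
contact_force: [-0.9, 0.3, 0.5]
width: 0.0501
t: 26.9
tcp_pos: [0.5058, -0.339, 0.1858]
eef_rot: [1.692, 2.183, 0.586]
contact_force: [-0.5, 0.2, -0.1]
width: 0.0502
t: 27.7
tcp_pos: [0.4775, -0.3456, 0.2357]
eef_rot: [1.692, 2.186, 0.583]
contact_force: [-0.5, -0.0, -0.9]
width: 0.0501
predicted grip top ends [[287.4, 134.0], [287.5, 250.6]]
seen [ 280  136   14  115 1580] [286.58164557 192.62025316]
side {'short': 37, 'brush': 0, 'tin': 0, 'block': 1004, 'long': 8}
top {'short': 0, 'brush': 0, 'tin': 0, 'block': 0, 'long': 0}
```

View pics/l7.png

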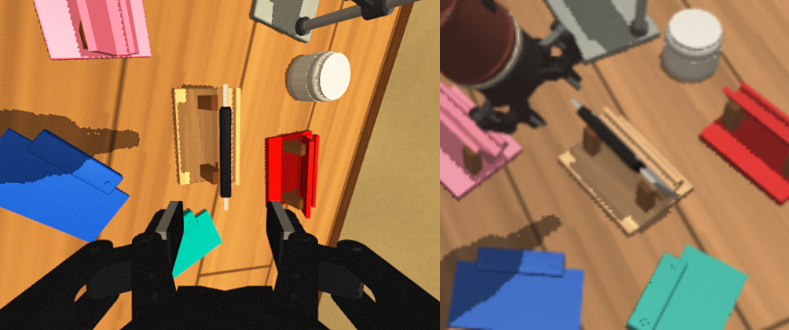

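```bash
python3 -c "
from h import *
print(r.finish_job())"
```

```text
the job is handed in; nothing more can be done
None
```

I handed the job in at about 28 s of the 67 s allowed. The long scraper went from its easel to the inspection stand and back, and every check I made came out within limits.

- **Scraper chosen:** I took the one with the black grip on the wooden easel. The blue and turquoise scrapers and the red and pink easels were left alone.
- **On the ledge:** I felt downwards in 1 mm steps and met the ledge with the edge at about 0.167–0.17 m. I pressed about 1.5 mm further and held it for over 2 s.
- **Force:** The vertical press was 6–8 N, or 7–9 N with the sideways part counted. The sideways part was about 3–4 N towards the robot and 1 N along the ledge.
- **Position:** By my estimate from the marks, the edge was within about 2–4 mm of centre. The tool was within 0.1 degrees of the planned 30 degree lean and of the stand's measured direction. Two earlier views disagreed by about 3 mm each way along the blade, within the 12 mm allowed. The torque showed one end pressing slightly more than the other.
- **Back on the easel:** The scraper was set down on the same pose with about the same light contact force as at the grasp, then released. The wrist picture shows its grip within about 2 pixels of where it started. The top picture shows no change at the scraper, the other scraper, the brush, the tin or the wax block.
- **One check that differed:** In the side picture the area around the wax block changed. I put that down to the arm or its shadow standing in front of it, since the top view shows the block unmoved.

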